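Slide the kit case home at the make-up table

TASK

Push the tall red make-up kit case across the table into the low aluminium parking frame, until its back stands flush against the stop, square, between the two cheeks. It is heavy and tips easily: push only with the fingers and only low down, on its black foot, and slide it steadily without knocking it, tipping it or lifting it. Leave the bottles, can and brush cup standing where they are, and draw clear at the end.

Things in the scene. Friction and masses are not known exactly. Their poses are not given: they have to be found in the camera images.
- case: Tall loose kit case, about 2 kg, slides at 8 to 20 N, tips if pushed high. Lowest 90 mm: black foot, 120 mm deep (its x) by 170 mm wide (its y); above it the red upper part; 280 mm high, plus a handle to 312 mm. Origin: centre of its underside. Its x points to its back, which faces the parking frame; the face to push, at x = -60 mm, looks roughly towards the robot's left (+y).
- case_upper: Red upper part of the case, fixed on the black foot: 114 mm deep, 164 mm wide, 190 mm high, its faces 3 mm inside the foot's. Origin: centre of its underside, 90 mm above the table. A black bar handle (90 mm wide, 12 mm thick) arches over its top. It is not to be pushed or held.
- case_back (a point): Middle of the back face of the black foot, 20 mm above its underside (60 mm from the case's origin along its x). At x = 0 of the frame when home. At the start 90 to 140 mm short of the stop, up to about 45 mm off its middle, and up to 0.22 rad askew.
- case_front (a point): Middle of the front face of the black foot, the one to push, 20 mm above its underside.
- frame: Parking frame fixed to the table: aluminium stop bar 260 mm long, 30 mm high, with a 30 mm high cheek at each end reaching 45 mm towards the case, 224 mm clear between them; orange strips on top. Origin: middle of the stop's near face at table height. x: level, square to the stop, away from the case, roughly to the robot's right (push this way); y: along the stop. Case home: its centre at x = -60 mm, y near 0.
- spray_can: Bystander: black spray can, 50 mm across, 170 mm high. Origin: centre of its underside.
- mist_bottle: Bystander: clear bottle with a blue cap, 56 mm across, 140 mm high. Origin: centre of its underside.
- brush_cup: Bystander: white cup with make-up brushes fixed in it, 66 mm across, about 180 mm high with the brushes. Origin: centre of its underside.
- foundation: Bystander: small skin-coloured bottle with a black cap, 40 mm across, 85 mm high. Origin: centre of its underside.

How it is judged:
By the outcome, as a careful person would: the job done as asked, in the order asked, and still so for the second after the job is handed in, with the robot touching nothing.
It also fails if it takes over 35 s, if anything falls off the work surface, if the arm or the gripper's body presses on something with over 40 N, if the wrist force passes 120 N, or if a joint passes its speed limit or range.

ROBOT

A 6-joint arm with a two-finger parallel gripper is mounted at the origin on the work surface. World frame = base frame: x ahead of the robot, y to its left, z up, the work surface at z = 0. Lengths are in m, angles in rad, forces in N, time in s.
With the tool pointing down it reaches from about 0.25 to 0.8 m from the base axis. Payload 3.9 kg.
Tool frame: the origin (TCP) lies between the finger pads; the fingertips stand 22 mm ahead of it and the grasp point (between the pads) lies 3 mm ahead of it (manip.tip_reach is the distance from the TCP to the fingertips, in m); z points along the fingers, y is the direction in which the jaws open and shut (so a half turn about z gives the same grasp; the last joint's range is limited). The gripper opens to 85 mm and grips with 20 to 120 N. Pads are 22 mm wide; open, the fingers measure 114 mm over their backs; the gripper's body (76 mm by 85 mm) begins 54 mm behind the grasp point. The pads swing forward as they close: fully open they stand 13 mm farther back than shut.
Start: joints at [1.236, 0.26, -0.138, 1.173, 0, 1.571], TCP at [0.172, 0.496, 0.232] pointing down, gripper open.
Joint ranges: [-2.78, 2.78], [-0.83, 1.72], [-1.28, 1.37], [-1.9, 2.12], [-1.57, 1.48], [-3.14, 3.14]. Speed limits (rad/s): [2.57, 2.57, 3.14, 3.14, 3.14, 3.14].

INTERFACE

Orientations are given as a unit quaternion [x, y, z, w].
In Python, from rig import manip gives the robot as it stands. The module is installed in compiled form; this text tells all that it offers.
- The arm moves only by the shell command python3 -m crank 'ROWS' [FORCE]. ROWS is JSON, a list of rows, each an object of numbers: "tx", "ty", "tz": the shift along the tool's x, y, z in mm; "rx", "ry", "rz": the turn, a rotation vector about the tool's x, y, z in degrees; "claw": the opening, from -1 (shut) to 1 (fully open), so that 0 is half open. In form: [{"tx": .., "ty": .., "tz": .., "rx": .., "ry": .., "rz": .., "claw": ..}, ...]. A call has 1 to 5 rows; each row shifts and turns the pose as measured when the row begins, along the tool's axes as they then stand; what a row does not reach is not made up. A row lasts 1/8 s, in which the tool goes at most 62.5 mm and 10.7 degrees, less where a joint would pass 70% of its speed; a pose out of reach is approached as far as the arm can. A call is refused whole if a number of a shift passes 62.5 or a number of a turn 10.7, either way. A call with a gripper value outside its range is refused whole. The fingers move at their own pace and stop on an object; FORCE is the grip in N (left out, the last holds). Time passes only in rows, so rows that do not move let the fingers close. It gives the time, the measured TCP pose, the force and the opening at its end, in the units of the state.
- manip.get_obs(): the state, without advancing time (a new reading comes with each control period).
- manip.snapshot(name): name is "side" or "top"; returns (picture, depth): 400x640x3 uint8, blue, green, red; 400x640 float32, m along the optical axis (not along the pixel's ray), 0 where there is no reading.
- manip.get_calibration(name): a dict with "fx", "fy", "cx", "cy" (pixels), "view" (4x4, takes a point from world to camera coordinates). Camera axes: x right, y up, looking along -z (the intrinsics and any distortion apply to the point x, -y, -z); pixel columns grow to the right and rows downward; lengths in m; the calibration is good to about 2 mm. A picture is of the moment at which its call begins. get_calibration takes no time and is no camera call.
- manip.sign_off(): hands the job in, once; it reports no verdict.
The state is a dict: "time_s": time; "joints": joint angles; "qvel": joint speeds; "effort": joint torques, N m; "eef_pos": TCP position; "ee_rot": TCP orientation; "ft_force": force on the tool from outside, world axes, zero at the start; "moment": the same for the moment, N m; "width": finger opening in m.
Only numpy, scipy, OpenCV 4.12 (cv2) and the standard library are available. Lean on these libraries where they do the work, as an engineer would, in place of code of your own. Each camera call takes 0.05 s, during which the arm holds its last target. There are 200 camera calls.

## Working session

There is one attempt and no reset: what is moved stays moved. The work goes in short steps, Python scripts to look and compute and a shell command to move; the robot and the scene stay as the last step left them, time stands still between calls to the robot, and variables do not carry over. Pictures are saved under pics/ and viewed, about 8 in all and at most 12, crops included, and the job is handed in when it is done.

```bash
mkdir -p pics; cat > h.py <<'E'
import numpy as np, cv2
from rig import manip
def world(name):
    p,d=manip.snapshot(name); c=manip.get_calibration(name)
    v,u=np.mgrid[0:400,0:640]
    pc=np.stack([(u-c['cx'])/c['fx']*d,-(v-c['cy'])/c['fy']*d,-d,np.ones_like(d)],-1)
    W=(pc@np.linalg.inv(np.array(c['view'])).T)[...,:3]; W[d<=0]=np.nan
    return p,d,W
E
python3 - <<'E'
from h import *
print(manip.get_obs())
for n in('side','top'):
    p,d,W=world(n); cv2.imwrite(f'pics/{n}0.png',p); np.save(f'{n}0.npy',W)
    c=manip.get_calibration(n); print(n,{k:c[k] for k in c if k!='view'},np.linalg.inv(np.array(c['view'])).round(3))
E
```

```text
{'time_s': 0.0, 'joints': array([ 1.23606008e+00,  2.60681580e-01, -1.39382330e-01,  1.17273745e+00,
        3.66082572e-05,  1.57080479e+00]), 'qvel': array([-1.32626507e-03,  2.45782687e-04, -2.71633708e-04,  2.48452882e-03,
       -9.57433693e-04,  7.27765097e-05]), 'effort': array([ 2.28869852e-03, -4.05679929e+01,  2.53921992e+01,  1.89320091e-02,
        8.24130575e-05, -6.26475213e-06]), 'eef_pos': array([0.17223131, 0.49520158, 0.2313612 ]), 'ee_rot': array([ 1.66591933e-01,  9.86025417e-01, -9.85461182e-04, -1.85051509e-04]), 'ft_force': array([0.00182449, 0.58595754, 0.10025329]), 'moment': array([0.0338505 , 0.01371621, 0.00314851]), 'width': 0.08558594494674733}
side {'fx': 376.9178874826487, 'fy': 376.9178874826487, 'cx': 316.4030873017601, 'cy': 199.17360235993073} [[ 0.974  0.137 -0.179  0.483]
 [-0.225  0.626 -0.747 -0.544]
 [ 0.01   0.768  0.641  0.483]
 [ 0.     0.     0.     1.   ]]
top {'fx': 471.9176627427559, 'fy': 471.9176627427559, 'cx': 319.19073469081087, 'cy': 197.79071952777733} [[-0.03   0.991 -0.13   0.48 ]
 [-0.999 -0.032 -0.017 -0.052]
 [-0.021  0.129  0.991  0.902]
 [ 0.     0.     0.     1.   ]]
```

View pics/side0.png

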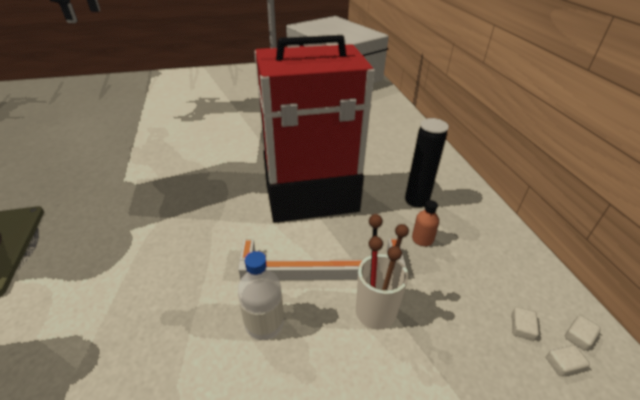

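View pics/top0.png

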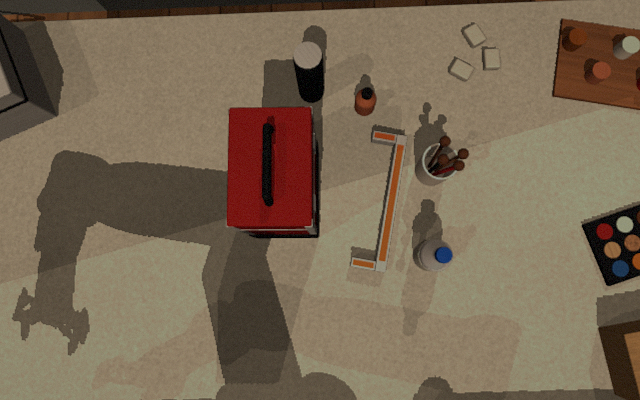

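The side view shows the case with its back to the frame (foot at about 315,195) and the stop at (310,265). The top view shows the red top at (270,165), the frame's orange strips at (375–405, 130–265), and the spray can at (309,65), close beside the case's path. Next I'll fit the poses.

```bash
cat >> h.py <<'E'
def fit(pts):
    r=cv2.minAreaRect((pts*1000).astype(np.float32)); return np.array(r[0])/1000,r[1],r[2]
def case_frame(p,W,verbose=True):
    hsv=cv2.cvtColor(p,cv2.COLOR_BGR2HSV); z=W[...,2]
    top=(z>.272)&(z<.288)&(W[...,1]>-.25)&(W[...,1]<.3)&(hsv[...,1]>150)&((hsv[...,0]<10)|(hsv[...,0]>170))
    top=cv2.morphologyEx(top.astype(np.uint8),cv2.MORPH_OPEN,np.ones((3,3)))>0
    c=fit(W[top][:,:2]); print('case top',c,'z',np.median(z[top]))
    return c
E
python3 - <<'E'
from h import *
p=cv2.imread('pics/top0.png'); W=np.load('top0.npy'); case_frame(p,W)
hsv=cv2.cvtColor(p,cv2.COLOR_BGR2HSV); z=W[...,2]
o=(hsv[...,0]>5)&(hsv[...,0]<20)&(hsv[...,1]>150)&(z>.015)&(z<.045)
o[:, :345]=0;o[:,412:]=0;o[:122]=0
n,l,s,ce=cv2.connectedComponentsWithStats(o.astype(np.uint8))
for i in range(1,n):
    if s[i,4]>20: q=W[l==i]; print(s[i],fit(q[:,:2]),np.median(q[:,2]))
# whole frame by height
f=(z>.022)&(z<.04); f[:,:340]=0;f[:,412:]=0;f[:122]=0;f[280:]=0
print('frame',f.sum(),fit(W[f][:,:2]))
for nm,(u,v,a) in dict(can=(308,53,8),found=(367,93,4),cup=(440,160,15),mist=(444,255,5)).items():
    q=W[v-a:v+a+1,u-a:u+a+1].reshape(-1,3); print(nm,np.nanmedian(q,0).round(3))
# can: all high points
m=(z>.155)&(z<.18); m[:,:290]=0;m[:,330:]=0;m[105:]=0
print('can',fit(W[m][:,:2]))
# side: foot back face
Ws=np.load('side0.npy'); q=Ws[185:210,275:358]; q=q[(q[...,2]>.01)&(q[...,2]<.085)]
k=np.polyfit(q[:,0],q[:,1],1); print('back face y=',k, q[:,0].min(),q[:,0].max(),len(q), 'resid',np.std(q[:,1]-np.polyval(k,q[:,0])))
E
```

```text
case top (array([0.60712781, 0.02462449]), (114.30496215820312, 163.41868591308594), 88.48995208740234) z 0.2804413469381878
[375 133  20   7  92] (array([ 0.70673132, -0.16282738]), (36.01759719848633, 9.822772026062012), 77.95109558105469) 0.031508050628190065
[379 145  25 116 678] (array([ 0.5819754 , -0.16948593]), (11.268945693969727, 219.16029357910156), 78.08311462402344) 0.031833304262808504
[353 260  20   8  92] (array([ 0.47009525, -0.11218715]), (35.72075653076172, 8.316990852355957), 78.87571716308594) 0.032071098235112894
frame 2021 (array([ 0.58719305, -0.14819153]), (65.36702728271484, 260.3437194824219), 78.05549621582031)
can [ 0.813 -0.028  0.171]
found [ 0.773 -0.129  0.085]
cup [ 0.646 -0.252  0.076]
mist [ 0.481 -0.234  0.141]
can (array([ 0.80961884, -0.02681502]), (47.42818832397461, 46.724544525146484), 45.06653594970703)
back face y= [-0.02492001 -0.02088853] 0.5289923456167075 0.683905759728134 2021 resid 0.0008571705914946826
```

```bash
cat >> h.py <<'E'
from scipy.spatial.transform import Rotation as Ro, Slerp
X=np.array([-np.sin(np.radians(11.95)),-0]) 
FA=-101.95 # frame x heading, deg
O=np.array([.5846,-.1604])
def toolR(head,tilt):  # tool y horizontal, 90deg left of heading; fingers tilted from vertical towards heading
    h=np.radians(head); f=np.array([np.cos(h),np.sin(h),0]); y=np.array([-f[1],f[0],0]); t=np.radians(tilt)
    z=np.sin(t)*f-np.cos(t)*np.array([0,0,1]); return Ro.from_matrix(np.stack([np.cross(y,z),y,z],1))
def plan(pos,R,n):
    o=manip.get_obs(); P0=o['eef_pos']; R0=Ro.from_quat(o['ee_rot']); s=Slerp([0,1],Ro.concatenate([R0,R]))
    for i in range(n):
        A=s(i/n);B=s((i+1)/n); d=A.inv().apply((np.array(pos)-P0)/n)*1000; r=(A.inv()*B).as_rotvec(degrees=True)
        print('t',d.round(1),'r',r.round(1))
def stat():
    o=manip.get_obs(); R=Ro.from_quat(o['ee_rot']).as_matrix(); f=R[:,2]
    print('t',round(o['time_s'],2),'pos',o['eef_pos'].round(4),'tilt',np.degrees(np.arccos(-f[2])).round(1),'yaxis head-90',(np.degrees(np.arctan2(R[1,1],R[0,1]))-90).round(2),'yz',R[2,1].round(3),'F',o['ft_force'].round(1),'w',round(o['width'],4),'J',o['joints'].round(2))
E
python3 - <<'E'
from h import *
stat(); print(manip.tip_reach)
plan([.609,.22,.19],toolR(-91.5,0),10)
E
```

```text
t 0.1 pos [0.1723 0.4953 0.2314] tilt 0.1 yaxis head-90 -19.18 yz -0.002 F [0.1 0.7 0.3] w 0.0857 J [ 1.24  0.26 -0.14  1.17 -0.    1.57]
0.022
t [-50.3 -11.6   4.2] r [-0.   0.   7.2]
t [-51.4  -5.2   4.2] r [-0.   0.   7.2]
t [-51.6   1.3   4.2] r [-0.   0.   7.2]
t [-51.    7.8   4.1] r [-0.   0.   7.2]
t [-49.7  14.1   4.1] r [-0.   0.   7.2]
t [-47.5  20.3   4.1] r [-0.   0.   7.2]
t [-44.5  26.1   4.1] r [-0.   0.   7.2]
t [-40.9  31.5   4.1] r [-0.   0.   7.2]
t [-36.6  36.4   4.1] r [-0.   0.   7.2]
t [-31.8  40.7   4.1] r [-0.   0.   7.2]
```

```bash
python3 -m crank '[{"tx":-50,"ty":-12,"tz":4,"rz":7},{"tx":-51,"ty":-5,"tz":4,"rz":7},{"tx":-51,"ty":1,"tz":4,"rz":7},{"tx":-51,"ty":8,"tz":4,"rz":7},{"tx":-50,"ty":14,"tz":4,"rz":7}]'; python3 - <<'E'
from h import *
stat()
plan([.609,.20,.17],toolR(-91.5,42),8)
E
```

```text
t 0.1 pos [0.1723 0.4953 0.2314] tilt 0.1 yaxis head-90 -19.18 yz -0.002 F [0.1 0.7 0.3] w 0.0857 J [ 1.24  0.26 -0.14  1.17 -0.    1.57]
t [-63.7 -16.9   7.7] r [ 3.3 -4.5  8.6]
t [-64.6  -6.6  13.5] r [ 3.3 -4.5  8.6]
t [-63.6   4.   18.6] r [ 3.3 -4.5  8.6]
t [-60.5  14.5  23. ] r [ 3.3 -4.5  8.6]
t [-55.6  24.7  26.4] r [ 3.3 -4.5  8.6]
t [-49.   34.2  28.9] r [ 3.3 -4.5  8.6]
t [-40.9  42.6  30.2] r [ 3.3 -4.5  8.6]
t [-31.5  49.8  30.4] r [ 3.3 -4.5  8.6]schema error: expected keys tx, ty, tz, rx, ry, rz, claw
```

```bash
python3 -m crank '[{"tx":-50,"ty":-12,"tz":4,"rx":0,"ry":0,"rz":7,"claw":1},{"tx":-51,"ty":-5,"tz":4,"rx":0,"ry":0,"rz":7,"claw":1},{"tx":-51,"ty":1,"tz":4,"rx":0,"ry":0,"rz":7,"claw":1},{"tx":-51,"ty":8,"tz":4,"rx":0,"ry":0,"rz":7,"claw":1},{"tx":-50,"ty":14,"tz":4,"rx":0,"ry":0,"rz":7,"claw":1}]'; python3 - <<'E'
from h import *
stat()
plan([.609,.20,.17],toolR(-91.5,42),5)
E
```

```text
time_s: 0.72
eef_pos: [0.3927, 0.3566, 0.2089]
ee_rot: [0.46, 0.888, -0.002, -0.001]
ft_force: [0.1, 0.4, -0.1]
width: 0.0857
t 0.72 pos [0.3927 0.3566 0.2089] tilt 0.2 yaxis head-90 -54.8 yz -0.004 F [ 0.1  0.4 -0.1] w 0.0857 J [ 0.74  0.28 -0.17  1.12 -0.    1.69]
t [-50.5  17.3   7.8] r [ 2.7 -8.1  7. ]
t [-46.5  23.8  13.7] r [ 2.7 -8.1  7. ]
t [-40.9  29.9  18.6] r [ 2.7 -8.1  7. ]
t [-34.   35.5  22.4] r [ 2.7 -8.1  7. ]
t [-26.   40.2  24.9] r [ 2.7 -8.1  7. ]
```

```bash
python3 -m crank '[{"tx":-50,"ty":17,"tz":8,"rx":2.7,"ry":-8,"rz":7,"claw":1},{"tx":-46,"ty":24,"tz":14,"rx":2.7,"ry":-8,"rz":7,"claw":1},{"tx":-41,"ty":30,"tz":18,"rx":2.7,"ry":-8,"rz":7,"claw":1},{"tx":-34,"ty":35,"tz":22,"rx":2.7,"ry":-8,"rz":7,"claw":1},{"tx":-26,"ty":40,"tz":25,"rx":2.7,"ry":-8,"rz":7,"claw":1}]'; python3 - <<'E'
from h import *
stat()
plan([.609,.17,.035],toolR(-91.5,42),5)
E
```

```text
time_s: 1.35
eef_pos: [0.6148, 0.194, 0.1698]
ee_rot: [0.668, 0.658, -0.25, 0.242]
ft_force: [1.6, 0.6, 0.4]
width: 0.0852
t 1.35 pos [0.6148 0.194  0.1698] tilt 40.7 yaxis head-90 -91.05 yz -0.005 F [1.6 0.6 0.4] w 0.0852 J [ 0.58  0.81  0.43  1.64 -0.57  2.3 ]
t [13.9 -0.9 23.6] r [ 0.  -0.3  0.1]
t [14.  -1.  23.5] r [ 0.  -0.3  0.1]
t [14.1 -1.  23.5] r [ 0.  -0.3  0.1]
t [14.2 -1.  23.4] r [ 0.  -0.3  0.1]
t [14.3 -1.  23.3] r [ 0.  -0.3  0.1]
```

```bash
python3 -m crank '[{"tx":14,"ty":-1,"tz":23,"rx":0,"ry":-0.3,"rz":0,"claw":1},{"tx":14,"ty":-1,"tz":23,"rx":0,"ry":-0.3,"rz":0,"claw":1},{"tx":14,"ty":-1,"tz":23,"rx":0,"ry":-0.3,"rz":0,"claw":1},{"tx":14,"ty":-1,"tz":23,"rx":0,"ry":-0.3,"rz":0,"claw":1},{"tx":0,"ty":0,"tz":0,"rx":0,"ry":0,"rz":0,"claw":1}]'; python3 - <<'E'
from h import *
stat()
p,d,W=world('top'); cv2.imwrite('pics/top1.png',p); case_frame(p,W); np.save('top1.npy',W)
c=manip.get_calibration('top'); o=manip.get_obs(); R=Ro.from_quat(o['ee_rot'])
for y in(-50,50):
  for r in (9,22):
    w=o['eef_pos']+R.apply([-.011,y/1000,r/1000]); q=np.array(c['view'])@np.r_[w,1]; print(y,r,'corner world',w.round(4),'px',(c['cx']-c['fx']*q[0]/q[2]).round(),(c['cy']+c['fy']*q[1]/q[2]).round())
E
```

```text
time_s: 1.98
eef_pos: [0.6107, 0.1722, 0.0478]
ee_rot: [0.665, 0.653, -0.265, 0.247]
ft_force: [-0.7, 0.1, 0.6]
width: 0.0855
t 1.98 pos [0.6107 0.1722 0.0478] tilt 42.4 yaxis head-90 -91.39 yz -0.018 F [-0.7  0.1  0.6] w 0.0855 J [ 0.56  0.89  0.25  1.41 -0.59  2.29]
case top (array([0.60698511, 0.02463018]), (113.88980865478516, 163.2034454345703), 88.71692657470703) z 0.2804623517836422
-50 9 corner world [0.5613 0.1597 0.0508] px 211.0 217.0
-50 22 corner world [0.5609 0.151  0.0412] px 218.0 218.0
50 9 corner world [0.6613 0.1574 0.0492] px 213.0 163.0
50 22 corner world [0.6609 0.1486 0.0396] px 219.0 165.0
```

View pics/top1.png

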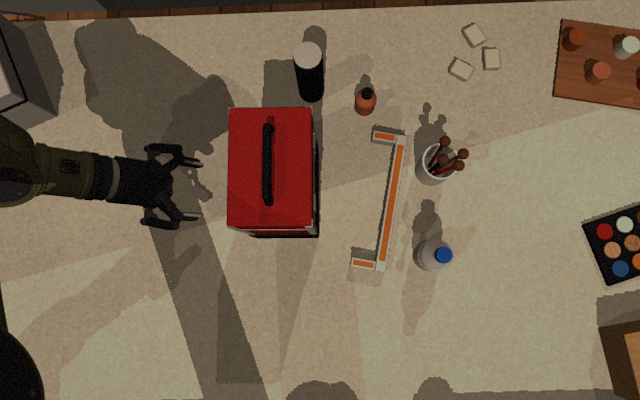

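The gripper is in place behind the case. The fingertips show at about (202,162) and (198,217), straddling the case's centre line, and the case has not moved. I'll measure the tips before lowering.

```bash
python3 - <<'E'
from h import *
W=np.load('top1.npy'); o=manip.get_obs(); R=Ro.from_quat(o['ee_rot'])
q=W[140:235,165:228].reshape(-1,3); q=q[(q[:,2]>.02)&(q[:,2]<.2)]
t=R.inv().apply(q-o['eef_pos'])*1000
for s in(-1,1):
    k=t[t[:,1]*s>20]; w=q[t[:,1]*s>20]; k2=k[k[:,2]>-15]
    print(s,'max z',np.percentile(k[:,2],[95,99,100]).round(1),'y',np.percentile(k2[:,1],[2,98]).round(1),'x',np.percentile(k2[:,0],[2,98]).round(1),'min world y',w[:,1].min().round(4),'min z',w[:,2].min().round(4))
plan([.6105,.150,.030],toolR(-91.45,42),4)
E
```

```text
-1 max z [-22.1 -16.  -12.5] y [-48.9 -43.8] x [-13.  -10.3] min world y 0.1738 min z 0.0661
1 max z [-18.9 -12.5 -10. ] y [42.  47.6] x [-11.7   5.2] min world y 0.1715 min z 0.054
t [-1.  -0.1  7.4] r [-0.2  0.1  0.2]
t [-1.  -0.1  7.4] r [-0.2  0.1  0.2]
t [-1.  -0.1  7.4] r [-0.2  0.1  0.2]
t [-1.  -0.1  7.4] r [-0.2  0.1  0.2]
```

```bash
python3 -m crank '[{"tx":-1,"ty":0,"tz":10,"rx":-0.5,"ry":0,"rz":0,"claw":1},{"tx":-1,"ty":0,"tz":10,"rx":-0.5,"ry":0,"rz":0,"claw":1},{"tx":-2,"ty":0,"tz":9,"rx":0,"ry":0,"rz":0,"claw":1},{"tx":-9,"ty":0,"tz":8,"rx":0,"ry":0,"rz":0,"claw":1},{"tx":-9,"ty":0,"tz":8,"rx":0,"ry":0,"rz":0,"claw":1}]'; python3 - <<'E'
from h import *
stat()
plan([.6095,.107,.028],toolR(-91.45,42),5)
E
```

```text
time_s: 2.65
eef_pos: [0.6146, 0.1276, 0.0361]
ee_rot: [0.664, 0.656, -0.253, 0.255]
ft_force: [0.8, 0.8, -0.4]
width: 0.0855
t 2.65 pos [0.6146 0.1276 0.0361] tilt 42.1 yaxis head-90 -90.53 yz 0.006 F [ 0.8  0.8 -0.4] w 0.0855 J [ 0.51  0.84  0.12  1.26 -0.63  2.23]
t [-2. -1.  4.] r [0.2 0.  0.1]
t [-2. -1.  4.] r [0.2 0.  0.1]
t [-2. -1.  4.] r [0.2 0.  0.1]
t [-2.  -0.9  4. ] r [0.2 0.  0.1]
t [-2.  -0.9  4. ] r [0.2 0.  0.1]
```

```bash
python3 -m crank '[{"tx":-2,"ty":-2,"tz":5,"rx":0.3,"ry":0,"rz":0.3,"claw":1},{"tx":-2,"ty":-2,"tz":5,"rx":0.3,"ry":0,"rz":0.3,"claw":1},{"tx":-2,"ty":-1,"tz":4,"rx":0.2,"ry":0,"rz":0.2,"claw":1},{"tx":-2,"ty":-1,"tz":3,"rx":0,"ry":0,"rz":0,"claw":1}]'; python3 - <<'E'
from h import *
stat()
plan([.6095,.100,.028],toolR(-91.45,42),5)
E
```

```text
time_s: 3.15
eef_pos: [0.6081, 0.1083, 0.0291]
ee_rot: [0.671, 0.649, -0.256, 0.252]
ft_force: [-0.0, 0.3, -0.3]
width: 0.0853
t 3.15 pos [0.6081 0.1083 0.0291] tilt 42.1 yaxis head-90 -91.83 yz 0.006 F [-0.   0.3 -0.3] w 0.0853 J [ 0.48  0.83  0.07  1.22 -0.63  2.22]
t [-1.1  0.3  1.3] r [-0.   0.  -0.1]
t [-1.1  0.3  1.3] r [-0.   0.  -0.1]
t [-1.1  0.3  1.3] r [-0.   0.  -0.1]
t [-1.1  0.3  1.3] r [-0.   0.  -0.1]
t [-1.1  0.3  1.3] r [-0.   0.  -0.1]
```

Next comes a gentle approach to contact, about 2.5 mm per row.

```bash
python3 -m crank '[{"tx":-1.9,"ty":0.2,"tz":1.7,"rx":0,"ry":0,"rz":0,"claw":1},{"tx":-1.9,"ty":0.2,"tz":1.7,"rx":0,"ry":0,"rz":0,"claw":1},{"tx":-1.9,"ty":0.2,"tz":1.7,"rx":0,"ry":0,"rz":0,"claw":1},{"tx":-1.9,"ty":0,"tz":1.7,"rx":0,"ry":0,"rz":0,"claw":1}]'; python3 - <<'E'
from h import *
stat()
E
```

```text
time_s: 3.65
eef_pos: [0.6083, 0.0978, 0.0289]
ee_rot: [0.671, 0.649, -0.256, 0.252]
ft_force: [0.3, 0.0, 0.8]
width: 0.0852
t 3.65 pos [0.6083 0.0978 0.0289] tilt 42.1 yaxis head-90 -91.79 yz 0.006 F [0.3 0.  0.8] w 0.0852 J [ 0.47  0.83  0.06  1.2  -0.63  2.21]
```

```bash
python3 -m crank '[{"tx":-1.9,"ty":0.1,"tz":1.7,"rx":0,"ry":0,"rz":0,"claw":1},{"tx":-1.9,"ty":0.1,"tz":1.7,"rx":0,"ry":0,"rz":0,"claw":1},{"tx":-1.5,"ty":0.1,"tz":1.3,"rx":0,"ry":0,"rz":0,"claw":1}]'; python3 - <<'E'
from h import *
stat()
p,d,W=world('top'); cv2.imwrite('pics/top2.png',p); case_frame(p,W)
p,d,W=world('side'); cv2.imwrite('pics/side2.png',p)
E
```

```text
time_s: 4.03
eef_pos: [0.6085, 0.0903, 0.029]
ee_rot: [0.671, 0.649, -0.256, 0.252]
ft_force: [-0.3, 0.5, 0.3]
width: 0.0854
t 4.03 pos [0.6085 0.0903 0.029 ] tilt 42.1 yaxis head-90 -91.79 yz 0.006 F [-0.3  0.5  0.3] w 0.0854 J [ 0.46  0.82  0.04  1.19 -0.63  2.2 ]
case top (array([0.60716156, 0.02487743]), (114.43855285644531, 163.41090393066406), 88.6231689453125) z 0.28043517564654924
```

View pics/top2.png

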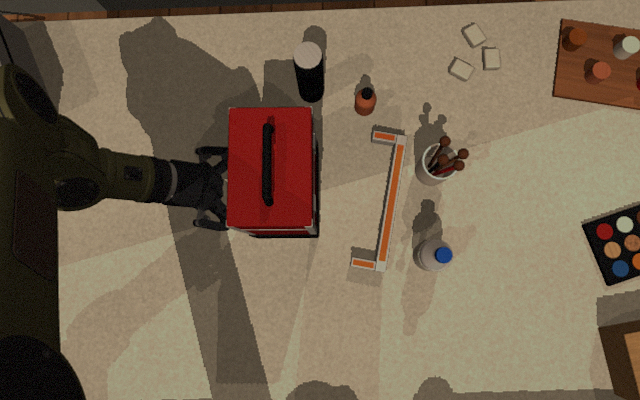

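The gripper is close behind the foot at (215,188). There is no contact yet and the case hasn't moved, so I'll keep creeping forward.

```bash
python3 -m crank '[{"tx":-1.5,"ty":0,"tz":1.3,"rx":0,"ry":0,"rz":0,"claw":1},{"tx":-1.5,"ty":0,"tz":1.3,"rx":0,"ry":0,"rz":0,"claw":1}]';  python3 -m crank '[{"tx":-1.5,"ty":0,"tz":1.3,"rx":0,"ry":0,"rz":0,"claw":1},{"tx":-1.5,"ty":0,"tz":1.3,"rx":0,"ry":0,"rz":0,"claw":1}]'; python3 - <<'E'
from h import *
stat()
E
```

```text
time_s: 4.38
eef_pos: [0.6084, 0.0862, 0.0291]
ee_rot: [0.671, 0.649, -0.256, 0.252]
ft_force: [-0.4, -0.4, 1.5]
width: 0.0855
time_s: 4.62
eef_pos: [0.6084, 0.0836, 0.029]
ee_rot: [0.671, 0.649, -0.255, 0.251]
ft_force: [-2.7, 10.1, 3.0]
width: 0.0854
t 4.62 pos [0.6084 0.0836 0.029 ] tilt 41.9 yaxis head-90 -91.76 yz 0.006 F [-2.7 10.1  3. ] w 0.0854 J [ 0.45  0.81  0.03  1.18 -0.64  2.18]
```

Contact is at 10 N with the face where I expected it, and the contact height is about 35 mm. Now I'll push along a gentle arc, turning clockwise as it advances.

```bash
python3 -m crank '[{"tx":-2.2,"ty":0.2,"tz":2.0,"rx":0.15,"ry":0,"rz":0.15,"claw":1},{"tx":-3,"ty":0.4,"tz":2.7,"rx":0.25,"ry":0,"rz":0.3,"claw":1},{"tx":-3.4,"ty":0.4,"tz":3.0,"rx":0.3,"ry":0,"rz":0.3,"claw":1},{"tx":-3.4,"ty":0.4,"tz":3.0,"rx":0.3,"ry":0,"rz":0.3,"claw":1}]'; cat >> h.py <<'E'
def rep():
    stat(); p,d,W=world('top'); c=case_frame(p,W); X=np.array([np.cos(np.radians(FA)),np.sin(np.radians(FA))]); Y=np.array([-X[1],X[0]])
    a=c[2]-180 if c[1][0]<c[1][1] else c[2]-270
    d=c[0]-O; T=manip.get_obs()['eef_pos'][:2]; h=np.radians(a); x=np.array([np.cos(h),np.sin(h)]); y=np.array([-x[1],x[0]])
    print('CASE head',round(a,2),'askew',round(a-FA,2),'frame xy mm',(d@X*1000).round(1),(d@Y*1000).round(1),'| TCP in case',((T-c[0])@x*1000).round(1),((T-c[0])@y*1000).round(1)); return p,W
E
python3 -c "
from h import *
rep()"
```

```text
time_s: 5.12
eef_pos: [0.6103, 0.0819, 0.0289]
ee_rot: [0.681, 0.646, -0.248, 0.241]
ft_force: [-3.6, 14.0, 5.3]
width: 0.0855
t 5.12 pos [0.6103 0.0819 0.0289] tilt 40.4 yaxis head-90 -92.89 yz 0.007 F [-3.6 14.   5.3] w 0.0855 J [ 0.44  0.81  0.03  1.17 -0.61  2.18]
case top (array([0.60761646, 0.02282008]), (114.33149719238281, 163.387939453125), 87.25569915771484) z 0.2804373734788098
CASE head -92.74 askew 9.21 frame xy mm -184.0 -15.4 | TCP in case -58.9 0.0
```

```bash
python3 -m crank '[{"tx":-4.5,"ty":0.3,"tz":3.8,"rx":0.2,"ry":-0.3,"rz":0.2,"claw":1},{"tx":-4.9,"ty":0.3,"tz":4.2,"rx":0.2,"ry":-0.3,"rz":0.2,"claw":1},{"tx":-5.2,"ty":0.3,"tz":4.5,"rx":0.2,"ry":-0.3,"rz":0.2,"claw":1},{"tx":-5.2,"ty":0.3,"tz":4.5,"rx":0.2,"ry":-0.3,"rz":0.2,"claw":1}]'; python3 -c "
from h import *
rep()"
```

```text
time_s: 5.68
eef_pos: [0.6125, 0.0764, 0.0289]
ee_rot: [0.688, 0.642, -0.243, 0.235]
ft_force: [-2.6, 17.4, 5.6]
width: 0.0853
t 5.67 pos [0.6125 0.0764 0.0289] tilt 39.5 yaxis head-90 -93.74 yz 0.011 F [-2.6 17.4  5.6] w 0.0853 J [ 0.42  0.8   0.03  1.16 -0.6   2.17]
case top (array([0.60865479, 0.01717674]), (114.27787780761719, 163.3988800048828), 86.12548828125) z 0.2804802855984784
CASE head -93.87 askew 8.08 frame xy mm -178.7 -13.2 | TCP in case -58.9 -0.0
```

```bash
python3 -m crank '[{"tx":-5.8,"ty":0.1,"tz":4.8,"rx":0.1,"ry":-0.7,"rz":0.1,"claw":1},{"tx":-6.5,"ty":0.1,"tz":5.4,"rx":0.1,"ry":-0.7,"rz":0.1,"claw":1},{"tx":-7,"ty":0.1,"tz":5.8,"rx":0.1,"ry":-0.7,"rz":0.1,"claw":1},{"tx":-7,"ty":0.1,"tz":5.8,"rx":0.1,"ry":-0.7,"rz":0.1,"claw":1},{"tx":-7,"ty":0.1,"tz":5.8,"rx":0.1,"ry":-0.7,"rz":0.1,"claw":1}]'; python3 -c "
from h import *
rep()"
```

```text
time_s: 6.35
eef_pos: [0.6146, 0.0595, 0.0287]
ee_rot: [0.689, 0.638, -0.245, 0.241]
ft_force: [-1.0, 17.0, 5.5]
width: 0.0851
t 6.35 pos [0.6146 0.0595 0.0287] tilt 40.2 yaxis head-90 -94.05 yz 0.019 F [-1.  17.   5.5] w 0.0851 J [ 0.4   0.79  0.01  1.14 -0.62  2.16]
case top (array([0.6103396 , 0.00081936]), (113.9208984375, 163.23667907714844), 85.94678497314453) z 0.2804906231700882
CASE head -94.05 askew 7.9 frame xy mm -163.1 -8.2 | TCP in case -58.2 0.2
```

```bash
python3 -m crank '[{"tx":-7,"ty":-0.2,"tz":5.8,"rx":0.45,"ry":-0.7,"rz":0.3,"claw":1},{"tx":-7.2,"ty":-0.2,"tz":6,"rx":0.45,"ry":-0.7,"rz":0.3,"claw":1},{"tx":-7.2,"ty":-0.2,"tz":6,"rx":0.45,"ry":-0.7,"rz":0.3,"claw":1},{"tx":-7.2,"ty":-0.2,"tz":6,"rx":0.45,"ry":-0.7,"rz":0.3,"claw":1},{"tx":-7.2,"ty":-0.2,"tz":6,"rx":0.45,"ry":-0.7,"rz":0.3,"claw":1}]'; python3 -c "
from h import *
rep()"
```

```text
time_s: 7.02
eef_pos: [0.6172, 0.0381, 0.0286]
ee_rot: [0.7, 0.623, -0.255, 0.241]
ft_force: [-0.2, 17.2, 3.8]
width: 0.0857
t 7.03 pos [0.6172 0.0381 0.0286] tilt 41.1 yaxis head-90 -96.25 yz 0.02 F [-0.2 17.2  3.8] w 0.0857 J [ 0.37  0.8   0.02  1.16 -0.63  2.18]
case top (array([ 0.61106763, -0.02002909]), (113.20228576660156, 163.53036499023438), 83.71426391601562) z 0.28051283006814254
CASE head -96.29 askew 5.66 frame xy mm -142.8 -3.2 | TCP in case -57.7 -0.0
```

```bash
python3 -m crank '[{"tx":-7.2,"ty":-0.5,"tz":6.1,"rx":0.4,"ry":-0.5,"rz":0.15,"claw":1},{"tx":-7.2,"ty":-0.5,"tz":6.1,"rx":0.4,"ry":-0.5,"rz":0.15,"claw":1},{"tx":-7.2,"ty":-0.5,"tz":6.1,"rx":0.4,"ry":-0.5,"rz":0.15,"claw":1},{"tx":-7.2,"ty":-0.5,"tz":6.1,"rx":0.4,"ry":-0.5,"rz":0.15,"claw":1},{"tx":-7.2,"ty":-0.5,"tz":6.1,"rx":0.4,"ry":-0.5,"rz":0.15,"claw":1}]'; python3 -c "
from h import *
p,W=rep(); cv2.imwrite('pics/top3.png',p)"
```

```text
time_s: 7.7
eef_pos: [0.6186, 0.0168, 0.0286]
ee_rot: [0.708, 0.614, -0.257, 0.235]
ft_force: [-0.2, 17.5, 4.1]
width: 0.0851
t 7.7 pos [0.6186 0.0168 0.0286] tilt 40.8 yaxis head-90 -97.76 yz 0.018 F [-0.2 17.5  4.1] w 0.0851 J [ 0.34  0.8   0.02  1.15 -0.63  2.17]
case top (array([ 0.61108685, -0.04115543]), (112.99014282226562, 163.96815490722656), 82.2831802368164) z 0.28053454843656633
CASE head -97.72 askew 4.23 frame xy mm -122.1 1.2 | TCP in case -57.7 -0.2
```

View pics/top3.png

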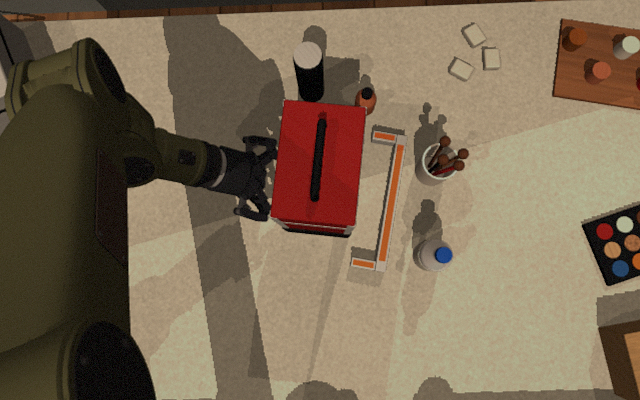

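The case is tracking straight into the frame: its top is at (320,160) heading for the stop at (392,200), and the bottle at (366,100) is clear.

```bash
python3 -m crank '[{"tx":-7.2,"ty":-0.8,"tz":6.1,"rx":0.4,"ry":-0.6,"rz":0.15,"claw":1},{"tx":-7.2,"ty":-0.8,"tz":6.1,"rx":0.4,"ry":-0.6,"rz":0.15,"claw":1},{"tx":-7.2,"ty":-0.8,"tz":6.1,"rx":0.4,"ry":-0.6,"rz":0.15,"claw":1},{"tx":-7.2,"ty":-0.8,"tz":6.1,"rx":0.4,"ry":-0.6,"rz":0.15,"claw":1},{"tx":-7.2,"ty":-0.8,"tz":6.1,"rx":0.4,"ry":-0.6,"rz":0.15,"claw":1}]'; python3 -c "
from h import *
p,W=rep()"
```

```text
time_s: 8.38
eef_pos: [0.6189, -0.0042, 0.0286]
ee_rot: [0.716, 0.604, -0.261, 0.234]
ft_force: [1.0, 16.4, 3.9]
width: 0.0852
t 8.38 pos [ 0.6189 -0.0042  0.0286] tilt 41.1 yaxis head-90 -99.25 yz 0.018 F [ 1.  16.4  3.9] w 0.0852 J [ 0.3   0.8   0.01  1.14 -0.63  2.16]
case top (array([ 0.60975757, -0.06224784]), (113.72721862792969, 164.0529327392578), 80.39540100097656) z 0.28055806674358363
CASE head -99.6 askew 2.35 frame xy mm -101.2 4.3 | TCP in case -57.9 -0.6
```

```bash
python3 -m crank '[{"tx":-7.2,"ty":-0.9,"tz":6.1,"rx":0.35,"ry":-0.6,"rz":0.1,"claw":1},{"tx":-7.2,"ty":-0.9,"tz":6.1,"rx":0.35,"ry":-0.6,"rz":0.1,"claw":1},{"tx":-7.2,"ty":-0.9,"tz":6.1,"rx":0.35,"ry":-0.6,"rz":0.1,"claw":1},{"tx":-7.2,"ty":-0.9,"tz":6.1,"rx":0.35,"ry":-0.6,"rz":0.1,"claw":1},{"tx":-7.2,"ty":-0.9,"tz":6.1,"rx":0.35,"ry":-0.6,"rz":0.1,"claw":1}]'; python3 -c "
from h import *
p,W=rep()"
```

```text
time_s: 9.05
eef_pos: [0.6182, -0.0255, 0.0287]
ee_rot: [0.721, 0.597, -0.265, 0.233]
ft_force: [2.5, 16.4, 3.7]
width: 0.0856
t 9.05 pos [ 0.6182 -0.0255  0.0287] tilt 41.3 yaxis head-90 -100.37 yz 0.019 F [ 2.5 16.4  3.7] w 0.0856 J [ 0.27  0.8   0.    1.13 -0.64  2.15]
case top (array([ 0.60787689, -0.08341774]), (113.71483612060547, 163.6353302001953), 79.62193298339844) z 0.2805697942542753
CASE head -100.38 askew 1.57 frame xy mm -80.1 6.8 | TCP in case -58.0 -0.2
```

```bash
python3 -m crank '[{"tx":-7,"ty":-1,"tz":6,"rx":0.45,"ry":-0.6,"rz":0.15,"claw":1},{"tx":-6.6,"ty":-1,"tz":5.6,"rx":0.45,"ry":-0.6,"rz":0.15,"claw":1},{"tx":-6.2,"ty":-1,"tz":5.2,"rx":0.45,"ry":-0.5,"rz":0.15,"claw":1},{"tx":-5.8,"ty":-0.8,"tz":4.8,"rx":0.4,"ry":-0.5,"rz":0.1,"claw":1}]'; python3 -c "
from h import *
p,W=rep()"
```

```text
time_s: 9.6
eef_pos: [0.6179, -0.0389, 0.0287]
ee_rot: [0.727, 0.589, -0.269, 0.229]
ft_force: [1.3, 15.9, 3.1]
width: 0.0855
t 9.6 pos [ 0.6179 -0.0389  0.0287] tilt 41.4 yaxis head-90 -101.63 yz 0.017 F [ 1.3 15.9  3.1] w 0.0855 J [ 0.25  0.8   0.01  1.13 -0.64  2.15]
case top (array([ 0.60641254, -0.09592937]), (112.87919616699219, 163.7061004638672), 78.27651977539062) z 0.2805897779872513
CASE head -101.72 askew 0.23 frame xy mm -67.6 8.0 | TCP in case -57.8 -0.3
```

```bash
python3 -m crank '[{"tx":-5.4,"ty":-0.8,"tz":4.5,"rx":0.1,"ry":-0.5,"rz":0,"claw":1},{"tx":-5.2,"ty":-0.8,"tz":4.4,"rx":0.1,"ry":-0.5,"rz":0,"claw":1},{"tx":-5.2,"ty":-0.8,"tz":4.4,"rx":0.1,"ry":-0.5,"rz":0,"claw":1}]'; python3 -c "
from h import *
p,W=rep()"
```

```text
time_s: 10.02
eef_pos: [0.6177, -0.0438, 0.0286]
ee_rot: [0.728, 0.589, -0.267, 0.23]
ft_force: [0.9, 16.9, 4.9]
width: 0.0856
t 10.03 pos [ 0.6177 -0.0438  0.0286] tilt 41.3 yaxis head-90 -101.6 yz 0.021 F [ 0.9 16.9  4.9] w 0.0856 J [ 0.24  0.79 -0.01  1.12 -0.65  2.14]
case top (array([ 0.60616321, -0.10090704]), (112.86141967773438, 163.68905639648438), 78.38430786132812) z 0.2806141933350446
CASE head -101.62 askew 0.33 frame xy mm -62.7 8.8 | TCP in case -57.9 -0.2
```

```bash
python3 -m crank '[{"tx":-5.2,"ty":-0.8,"tz":4.4,"rx":0.3,"ry":-0.5,"rz":0.1,"claw":1},{"tx":-5.2,"ty":-0.6,"tz":4.4,"rx":0.3,"ry":-0.5,"rz":0.1,"claw":1}]'; python3 -c "
from h import *
p,W=rep()"
```

```text
time_s: 10.32
eef_pos: [0.618, -0.0456, 0.0286]
ee_rot: [0.73, 0.587, -0.266, 0.228]
ft_force: [-0.9, 24.8, 8.9]
width: 0.0854
t 10.32 pos [ 0.618  -0.0456  0.0286] tilt 41.0 yaxis head-90 -101.95 yz 0.02 F [-0.9 24.8  8.9] w 0.0854 J [ 0.24  0.79 -0.    1.12 -0.64  2.14]
case top (array([ 0.60624963, -0.10259312]), (112.8333969116211, 163.98095703125), 77.95988464355469) z 0.2805792194204051
CASE head -102.04 askew -0.09 frame xy mm -61.0 9.2 | TCP in case -58.3 -0.4
```

The force has jumped from 17 to 25 N, so the back has met the stop. I'll press gently once more to seat it square, then check.

```bash
python3 -m crank '[{"tx":-5.6,"ty":-0.2,"tz":4.8,"rx":0,"ry":-0.3,"rz":0,"claw":1},{"tx":-6,"ty":0,"tz":5.1,"rx":0,"ry":-0.3,"rz":0,"claw":1},{"tx":-6,"ty":0,"tz":5.1,"rx":0,"ry":-0.3,"rz":0,"claw":1}]'; python3 -c "
from h import *
p,W=rep(); p,d,W=world('side'); cv2.imwrite('pics/side4.png',cv2.resize(p[100:350,180:480],None,fx=2.4,fy=2.4))"
```

```text
time_s: 10.75
eef_pos: [0.6183, -0.0451, 0.0284]
ee_rot: [0.732, 0.591, -0.255, 0.222]
ft_force: [-1.2, 28.3, 11.6]
width: 0.0855
t 10.75 pos [ 0.6183 -0.0451  0.0284] tilt 39.5 yaxis head-90 -101.66 yz 0.024 F [-1.2 28.3 11.6] w 0.0855 J [ 0.23  0.77 -0.02  1.09 -0.62  2.12]
case top (array([ 0.606112  , -0.10251125]), (112.96308898925781, 163.49754333496094), 78.06954193115234) z 0.2806020108367496
CASE head -101.93 askew 0.02 frame xy mm -61.1 9.1 | TCP in case -58.7 0.1
```

View pics/side4.png

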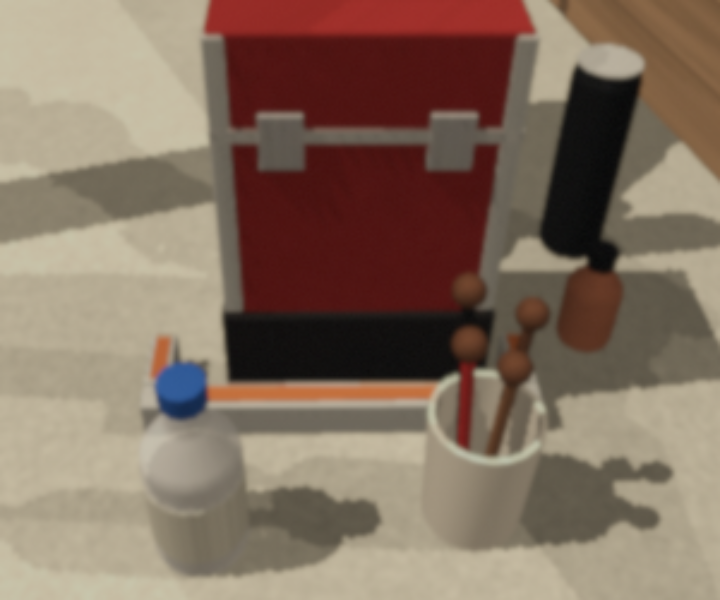

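The foot's back stands against the stop along its whole length (about 230–490, 380), square, with both cheeks clear and the bystanders standing. Now I'll back straight off, gently at first.

```bash
python3 -m crank '[{"tx":1,"ty":0,"tz":-1,"rx":0,"ry":0,"rz":0,"claw":1},{"tx":4,"ty":0,"tz":-3.4,"rx":0,"ry":0,"rz":0,"claw":1},{"tx":10,"ty":0,"tz":-8.5,"rx":0,"ry":0,"rz":0,"claw":1},{"tx":20,"ty":0,"tz":-17,"rx":0,"ry":0,"rz":0,"claw":1},{"tx":25,"ty":0,"tz":-24,"rx":0,"ry":0,"rz":0,"claw":1}]'; python3 -m crank '[{"tx":25,"ty":0,"tz":-26,"rx":0,"ry":0,"rz":0,"claw":1},{"tx":15,"ty":0,"tz":-30,"rx":0,"ry":0,"rz":0,"claw":1},{"tx":0,"ty":0,"tz":-20,"rx":0,"ry":0,"rz":0,"claw":1},{"tx":0,"ty":0,"tz":0,"rx":0,"ry":0,"rz":0,"claw":1},{"tx":0,"ty":0,"tz":0,"rx":0,"ry":0,"rz":0,"claw":1}]'; python3 - <<'E'
from h import *
p,W=rep(); cv2.imwrite('pics/top5.png',p)
p,d,Ws=world('side'); q=Ws[200:300,255:400]; q=q[(q[...,2]>.04)&(q[...,2]<.085)]
X=np.array([np.cos(np.radians(FA)),np.sin(np.radians(FA))]);Y=np.array([-X[1],X[0]])
f=np.stack([(q[:,:2]-O)@X,(q[:,:2]-O)@Y],1)*1000; f=f[(abs(f[:,0])<10)&(abs(f[:,1])<100)]
print('back face: n',len(f),'median x',np.median(f[:,0]).round(1),'slope deg',np.degrees(np.polyfit(f[:,1],f[:,0],1)[0]).round(2),'y range',f[:,1].min().round(),f[:,1].max().round())
E
```

```text
time_s: 11.48
eef_pos: [0.6342, 0.0349, 0.0325]
ee_rot: [0.733, 0.59, -0.255, 0.222]
ft_force: [0.7, -0.2, -0.6]
width: 0.0856
time_s: 12.1
eef_pos: [0.6499, 0.1171, 0.0628]
ee_rot: [0.732, 0.59, -0.257, 0.222]
ft_force: [0.0, 0.1, 0.2]
width: 0.0853
t 12.1 pos [0.6499 0.1171 0.0628] tilt 39.7 yaxis head-90 -101.81 yz 0.021 F [0.  0.1 0.2] w 0.0853 J [ 0.43  0.91  0.36  1.47 -0.55  2.35]
case top (array([ 0.60611511, -0.10268925]), (113.23638153076172, 163.86737060546875), 78.02590942382812) z 0.2806064950584467
CASE head -101.97 askew -0.02 frame xy mm -60.9 9.1 | TCP in case -223.9 -2.8
back face: n 2033 median x 0.0 slope deg 0.03 y range -75.0 95.0
```

View pics/top5.png

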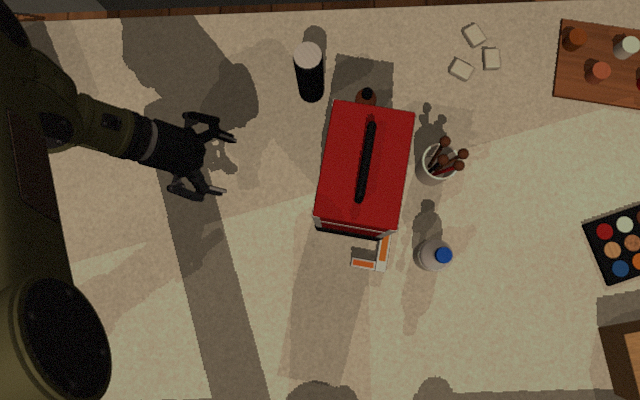

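The case stands at the stop, the gripper is well clear at (205,160), and the bottles, can and cup are where they were.

```bash
python3 -c "
from rig import manip
manip.sign_off()"
```

```text
the job is handed in; nothing more can be done
```

The case is parked in the frame, its back flush and square against the stop, and I handed the job in at about 12 s. I tilted the open fingers about 40° and pushed low on the black foot, about 35 mm up as estimated from depth readings (the contact itself was out of camera view). The case slid along a gentle arc that took out its 10° skew. I seated it at about 30 N, then backed straight off.

My last checks after drawing clear:
- **Flush and square:** the side camera put the back face at x = 0.0 mm with a slope of 0.03°. The top camera put the case centre at x = −60.9 mm and 0.02° askew; the 1 mm gap to the nominal −60 mm is within the camera calibration.
- **Sideways:** it sits about 9 mm off the frame's middle, not dead centre, but inside the roughly 27 mm of clearance each side.
- **Other:** the gripper was about 165 mm from the case with no force on it. The last pictures showed the can, bottles and brush cup standing where they began; I checked that by eye and did not re-measure them.

No check failed.

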